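Unload the annealed beads: keep the row's order, put the match with the sample

TASK

Clear the four annealed glass beads out of their clay cups. Stand the bead that has the same shape as the clear sample on the copper marver plate next to the sample for comparison, and stand the other three in the pockets of the stringing tray, one to a pocket, in the same left-to-right order in which they stood in the row of cups. They are glass: set each one down upright, never drop it.

Things in the scene. Friction and masses are not known exactly. Their poses are not given: they have to be found in the camera images.
- bead_tube_mid (a point): The round tube bead: an upright cylinder 24 mm in diameter, 36 mm tall. White opaque glass like the others, standing upright in one of the four clay cups, its foot on the cup's floor (18 mm above the counter). The point is its centre, half-way up; z is up when it stands.
- bead_cube_mid (a point): The cube bead: 30 x 30 mm, 30 mm tall, slightly rounded edges; its x and y axes are square to its faces. White opaque glass like the others, standing upright in one of the four clay cups, its foot on the cup's floor (18 mm above the counter). The point is its centre, half-way up; z is up when it stands.
- bead_tablet_mid (a point): The oblong tablet bead: 20 mm wide along its x axis, 40 mm long along its y axis with round ends, 32 mm tall. White opaque glass like the others, standing upright in one of the four clay cups, its foot on the cup's floor (18 mm above the counter). The point is its centre, half-way up; z is up when it stands.
- bead_bicone_mid (a point): The double-cone bead: round, 15 mm across at its top and bottom ends, widening to 36 mm at an upright band 7 mm high around its middle, 36 mm tall. White opaque glass like the others, standing upright in one of the four clay cups, its foot on the cup's floor (18 mm above the counter). The point is its centre, half-way up; z is up when it stands.
- cup_a: One of four identical low round cups of fired clay (56 mm across the rim, 10 mm high, floor 6 mm thick so the rim is 4 mm above it), fixed in a straight row, 66 mm apart, on a 12 mm thick cream kiln shelf (94 x 275 mm); each holds one bead at the start, and which bead is in which cup varies. Origin under its centre, on the shelf's top (12 mm above the counter); its y axis runs along the row, towards the left end as seen from the robot.
- cup_b: One of four identical low round cups of fired clay (56 mm across the rim, 10 mm high, floor 6 mm thick so the rim is 4 mm above it), fixed in a straight row, 66 mm apart, on a 12 mm thick cream kiln shelf (94 x 275 mm); each holds one bead at the start, and which bead is in which cup varies. Origin under its centre, on the shelf's top (12 mm above the counter); its y axis runs along the row, towards the left end as seen from the robot.
- cup_c: One of four identical low round cups of fired clay (56 mm across the rim, 10 mm high, floor 6 mm thick so the rim is 4 mm above it), fixed in a straight row, 66 mm apart, on a 12 mm thick cream kiln shelf (94 x 275 mm); each holds one bead at the start, and which bead is in which cup varies. Origin under its centre, on the shelf's top (12 mm above the counter); its y axis runs along the row, towards the left end as seen from the robot.
- cup_d: One of four identical low round cups of fired clay (56 mm across the rim, 10 mm high, floor 6 mm thick so the rim is 4 mm above it), fixed in a straight row, 66 mm apart, on a 12 mm thick cream kiln shelf (94 x 275 mm); each holds one bead at the start, and which bead is in which cup varies. Origin under its centre, on the shelf's top (12 mm above the counter); its y axis runs along the row, towards the left end as seen from the robot.
- tray: The brown wooden stringing tray, fixed, 64 mm (x) by 176 mm (y), 10 mm high, with three square pockets in a row along its y axis (centres at y = +57, 0 and -57 mm; y points to the left as seen from the robot). Pockets are about 53 x 56 mm inside, floor 4 mm above the counter, rims and dividers (4 mm thick) 6 mm above the floor. Origin under its centre, at counter height.
- marver: The copper marver plate, fixed, 100 mm (x) by 130 mm (y), 8 mm thick, with the sample: a clear glass double-cone bead (36 mm) lying on it, fixed, still on its thin steel mandrel. The sample's centre is at x = +15, y = +36 mm, its top 45 mm above the counter; the mandrel runs from it towards -x and down off the plate. The half of the plate with negative y is empty. Origin under the plate's centre, at counter height.

How it is judged:
At the end, for the whole second after the job is handed in: Double-cone bead upright on the marver plate, centre over it; tube, cube and tablet beads upright on the tray's pocket floors, one per pocket (centre within 18 mm of the pocket's centre each way), in the same left-to-right order as their cups; upright within 0.2 rad, all at rest (z of bead_tube_mid in the frame of tray between 0.017 and 0.027 m and angle between each of bead_tube_mid, bead_cube_mid, bead_tablet_mid, bead_bicone_mid's own z axis and vertical below 0.2 rad and linear speed of each of bead_tube, bead_cube, bead_tablet, bead_bicone below 0.02 m/s and x of bead_tube_mid in the frame of tray between -0.019 and 0.019 m and z of bead_cube_mid in the frame of tray between 0.014 and 0.024 m and x of bead_cube_mid in the frame of tray between -0.019 and 0.019 m and z of bead_tablet_mid in the frame of tray between 0.015 and 0.025 m and x of bead_tablet_mid in the frame of tray between -0.019 and 0.019 m and z of bead_bicone_mid in the frame of marver between 0.021 and 0.031 m and x of bead_bicone_mid in the frame of marver between -0.048 and 0.048 m and y of bead_bicone_mid in the frame of marver between -0.063 and 0.063 m and ((y of cup_c in the frame of cup_a above 0 m and y of cup_a in the frame of cup_d above 0 m and y of bead_tube_mid in the frame of tray between 0.039333 and 0.075333 m and y of bead_cube_mid in the frame of tray between -0.018 and 0.018 m and y of bead_tablet_mid in the frame of tray between -0.075333 and -0.039333 m) or (y of cup_c in the frame of cup_d above 0 m and y of cup_d in the frame of cup_a above 0 m and y of bead_tube_mid in the frame of tray between 0.039333 and 0.075333 m and y of bead_tablet_mid in the frame of tray between -0.018 and 0.018 m and y of bead_cube_mid in the frame of tray between -0.075333 and -0.039333 m) or (y of cup_a in the frame of cup_c above 0 m and y of cup_c in the frame of cup_d above 0 m and y of bead_cube_mid in the frame of tray between 0.039333 and 0.075333 m and y of bead_tube_mid in the frame of tray between -0.018 and 0.018 m and y of bead_tablet_mid in the frame of tray between -0.075333 and -0.039333 m) or (y of cup_a in the frame of cup_d above 0 m and y of cup_d in the frame of cup_c above 0 m and y of bead_cube_mid in the frame of tray between 0.039333 and 0.075333 m and y of bead_tablet_mid in the frame of tray between -0.018 and 0.018 m and y of bead_tube_mid in the frame of tray between -0.075333 and -0.039333 m) or (y of cup_d in the frame of cup_c above 0 m and y of cup_c in the frame of cup_a above 0 m and y of bead_tablet_mid in the frame of tray between 0.039333 and 0.075333 m and y of bead_tube_mid in the frame of tray between -0.018 and 0.018 m and y of bead_cube_mid in the frame of tray between -0.075333 and -0.039333 m) or (y of cup_d in the frame of cup_a above 0 m and y of cup_a in the frame of cup_c above 0 m and y of bead_tablet_mid in the frame of tray between 0.039333 and 0.075333 m and y of bead_cube_mid in the frame of tray between -0.018 and 0.018 m and y of bead_tube_mid in the frame of tray between -0.075333 and -0.039333 m))); the robot touches nothing.
It fails at once if a bead is dropped (falls free from more than about 30 mm) ((linear speed of bead_tube above 0.8 m/s and contact force between bead_tube and the fingers below 0.02 N) or (linear speed of bead_cube above 0.8 m/s and contact force between bead_cube and the fingers below 0.02 N) or (linear speed of bead_tablet above 0.8 m/s and contact force between bead_tablet and the fingers below 0.02 N) or (linear speed of bead_bicone above 0.8 m/s and contact force between bead_bicone and the fingers below 0.02 N)).
It also fails if it takes over 93 s, if anything falls off the work surface, if the arm or the gripper's body presses on something with over 40 N, if the wrist force passes 120 N, or if a joint passes its speed limit or range.

ROBOT

A 6-joint arm with a two-finger parallel gripper is mounted at the origin on the work surface. World frame = base frame: x ahead of the robot, y to its left, z up, the work surface at z = 0. Lengths are in m, angles in rad, forces in N, time in s.
With the tool pointing down it reaches from about 0.35 to 0.725 m from the base axis. Payload 4.3 kg.
Tool frame: the origin (TCP) lies midway between the tips of the shut fingers; the grasp point (between the pads) lies robot.tcp_to_grasp behind it (robot.tcp_to_grasp is the distance from the TCP to the grasp point, in m); z points along the fingers, y is the line along which they close (so a half turn about z gives the same grasp; the last joint's range is limited). The gripper opens to 85 mm and grips with 20 to 120 N. Pads are 22 mm wide; open, the fingers measure 114 mm over their backs; the gripper's body (76 mm by 85 mm) begins 54 mm behind the grasp point. The pads swing forward as they close: fully open they stand 13 mm farther back than shut.
Start: joints at [-1.408, 0.377, 0.081, 1.274, 0, 1.46], TCP at [0.155, -0.554, 0.231] pointing down, gripper open.
Joint ranges: [-2.72, 2.72], [-0.84, 1.66], [-1.02, 1.22], [-1.77, 2.12], [-1.37, 1.28], [-3.14, 3.14]. Speed limits (rad/s): [2.57, 2.57, 3.14, 3.14, 3.14, 3.14].

INTERFACE

Orientations are given as a unit quaternion [w, x, y, z].
In Python, from rig import robot gives the robot as it stands.
- The arm moves only by the tool step_arm, never from a script. Its argument "steps" is a list of rows, each an object with "jaw": the closure, from 0 (fully open) to 1 (shut); "offset": the shift along the tool's x, y, z as a fraction of full scale, a list of three; "twist": the turn about the tool's z as a fraction of full scale. A call has 1 to 5 rows; each row shifts and turns the commanded pose from where the row before left it, along the tool's axes as they then stand; what a row does not reach is not made up. Full scale, the value 1, is 0.05 m for a shift and 0.08 rad for a turn. A row lasts 1/10 s, in which the tool goes at most 50 mm and 8.59 degrees, less where a joint would pass 70% of its speed; a pose out of reach is approached as far as the arm can. A call with a number of a shift or a turn outside -1 to 1 is refused whole. A call with a gripper value outside its range is refused whole. The fingers move at their own pace and stop on an object; "squeeze" is the grip in N (left out, the last holds). Time passes only in rows, so rows that do not move let the fingers close. It gives the time, the measured TCP pose, the force, the opening and the grip force at its end, in the units of the state.
- robot.read_state(): the state, without advancing time (a new reading comes with each control period).
- robot.grab_frame(name): name is "side" or "top"; returns (picture, depth): 384x512x3 uint8, blue, green, red; 384x512 float32, m along the optical axis (not along the pixel's ray), 0 where there is no reading.
- robot.calibration(name): a dict with "fx", "fy", "cx", "cy" (pixels), "R" (3x3) and "t" (3): a world point X has camera coordinates R X + t. Camera axes: x right, y down, z forward; pixel columns grow to the right and rows downward; lengths in m; the calibration is good to about 2 mm. A picture is of the moment at which its call begins. calibration takes no time and is no camera call.
- robot.sign_off(): hands the job in; it is judged then, once.
The state is a dict: "t": time; "joint_pos": joint angles; "qd": joint speeds; "joint_efforts": joint torques, N m; "eef_pos": TCP position; "eef_rot": TCP orientation; "ft_force": force on the tool from outside, world axes, zero at the start; "wrist_torque": the same for the moment, N m; "width": opening from 0.0 (shut) to 1.0 (fully open); "finger_force": force on a finger pad.
Only numpy, scipy, OpenCV 4.12 (cv2) and the standard library are available. Lean on these libraries where they do the work, as an engineer would, in place of code of your own. Each camera call takes 0.05 s, during which the arm holds its last target. There are 200 camera calls.

## Working session

There is one attempt and no reset: what is moved stays moved. The work goes in short steps, Python scripts to look and compute and a tool call to move; the robot and the scene stay as the last step left them, time stands still between calls to the robot, and variables do not carry over. Pictures are saved under pics/ and viewed, at most 14 in all, crops included, and the job is handed in when it is done.

Besides the shell and the picture viewer there is one more tool, called after "Emit:" by a JSON object that holds its "op" and its "data", one argument or row to a line. step_arm: Moves the arm, as the interface text tells. Shift numbers are shares of 0.05 m and turn numbers shares of 0.08 rad, none past 1 either way. Its arguments: {"type":"object","properties":{"steps":{"type":"array"},"squeeze":{"type":"number"}},"required":["steps"]}

```bash
mkdir -p pics; ls
python3 - <<'E'
from rig import robot
import cv2,numpy as np
print(robot.tcp_to_grasp, robot.read_state())
for n in("top","side"):
    p,d=robot.grab_frame(n); cv2.imwrite(f"pics/{n}0.png",p); np.save(f"pics/{n}0.npy",d); print(n,robot.calibration(n))
E
```

```text
pics
0.0187 {'t': 0.0, 'joint_pos': array([-1.40828673e+00,  3.78092958e-01,  7.96357276e-02,  1.27441976e+00,
       -5.38826825e-06,  1.46049183e+00]), 'qd': array([-5.23839576e-05,  3.00472173e-04, -4.07980091e-04,  2.09204623e-04,
        4.55820082e-04,  1.09015045e-06]), 'joint_efforts': array([ 1.32059591e-03, -4.63605666e+01,  2.69874358e+01,  2.10191135e-02,
        6.09524386e-05, -7.22524600e-07]), 'eef_pos': array([ 0.15482346, -0.55307702,  0.23034764]), 'eef_rot': array([-1.03990607e-03,  9.90710439e-01,  1.35984350e-01, -2.98454155e-05]), 'ft_force': array([-0.55667459,  0.94633101, -0.13193614]), 'wrist_torque': array([0.02409658, 0.02974659, 0.0030509 ]), 'finger_force': 0.0, 'width': 0.9998267125834407}
top {'fx': 483.58458504217776, 'fy': 483.58458504217776, 'cx': 262.81082919069775, 'cy': 192.25769882909233, 'R': array([[ 2.53676179e-02, -9.99676272e-01,  1.95847604e-03],
       [-9.95980254e-01, -2.54420843e-02, -8.58838428e-02],
       [ 8.59058675e-02,  2.28065043e-04, -9.96303232e-01]]), 't': array([0.00751801, 0.56304099, 0.93650378])}
side {'fx': 431.02912838556506, 'fy': 431.02912838556506, 'cx': 254.48682614011545, 'cy': 185.3510882931659, 'R': array([[ 0.8616625 , -0.50726013, -0.0149964 ],
       [-0.39286206, -0.64805036, -0.65244933],
       [ 0.32124311,  0.56808264, -0.75768396]]), 't': array([-0.4623702 ,  0.25838971,  0.61441575])}
```

View pics/top0.png

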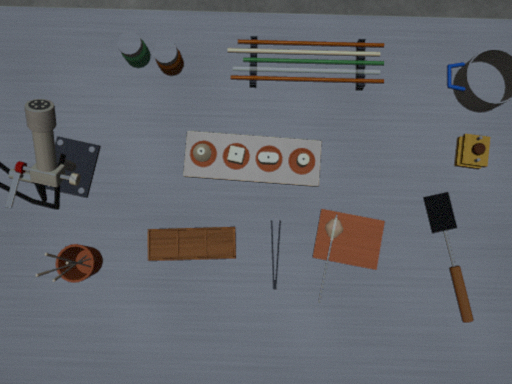

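View pics/side0.png

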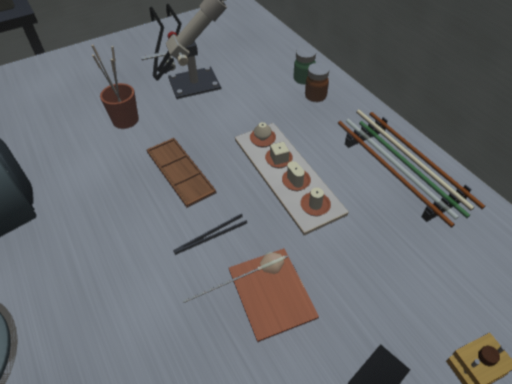

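Top view: the row from left to right is bicone (203,152), cube (236,155), tablet (268,157), tube (302,160). The tray is at (192,243) and the marver plate at (349,240), with the sample at its upper left. The side view confirms the order. Next I'll measure and look at an enlarged crop.

```bash
cat > h.py <<'E'
import cv2,numpy as np
from rig import robot
def ray(n,uv,z):
    c=robot.calibration(n);R,t=c["R"],c["t"]
    uv=np.atleast_2d(np.asarray(uv,float))
    d=np.c_[(uv[:,0]-c["cx"])/c["fx"],(uv[:,1]-c["cy"])/c["fy"],np.ones(len(uv))]@R
    o=-R.T@t
    return o+d*((z-o[2])/d[:,2])[:,None]
def proj(n,X):
    c=robot.calibration(n);q=np.atleast_2d(X)@c["R"].T+c["t"]
    return np.c_[q[:,0]/q[:,2]*c["fx"]+c["cx"],q[:,1]/q[:,2]*c["fy"]+c["cy"]]
def rect(pts):  # plan points (m) -> centre, size, angle(deg)
    r=cv2.minAreaRect((pts[:,:2]*1000).astype(np.float32)); return np.round(r[0],1),np.round(r[1],1),round(r[2],1)
def big(m):
    cs,_=cv2.findContours(m.astype(np.uint8),cv2.RETR_EXTERNAL,cv2.CHAIN_APPROX_NONE)
    return max(cs,key=cv2.contourArea)[:,0]
E
python3 - <<'E'
from h import *
p=cv2.imread("pics/top0.png");hsv=cv2.cvtColor(p,cv2.COLOR_BGR2HSV)
for a in [(192,243),(360,252),(203,165),(230,165),(302,172),(236,153),(203,152),(302,159),(190,145),(140,220)]: print(a,hsv[a[1],a[0]])
c=cv2.resize(p[125:190,180:330],None,fx=5,fy=5,interpolation=cv2.INTER_CUBIC);cv2.imwrite("pics/crop0.png",c)
E
```

```text
(192, 243) [ 13 156  98]
(360, 252) [  9 145 123]
(203, 165) [  9 170 117]
(230, 165) [ 10 178 112]
(302, 172) [ 11 170 111]
(236, 153) [98 21 98]
(203, 152) [ 60  13 163]
(302, 159) [ 84   9 138]
(190, 145) [100   5 140]
(140, 220) [108  37 116]
```

View pics/crop0.png

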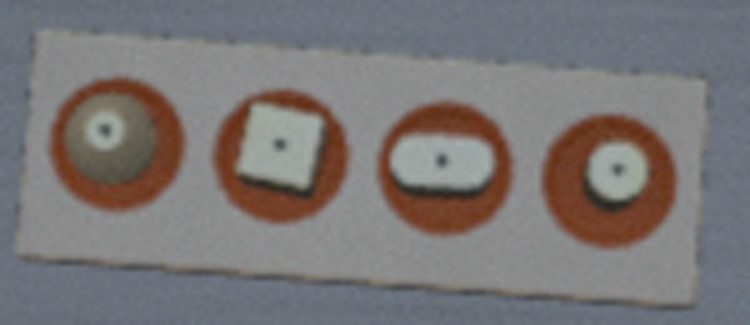

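The crop shows the bright bead tops: bicone top at crop (105,130), rotated cube (280,145), tablet with its long axis along the row (442,161), tube (617,170). Each one's dark hole marks its centre. Now I'll measure their positions.

Run:
```python
from h import *
p=cv2.imread("pics/top0.png");hsv=cv2.cvtColor(p,cv2.COLOR_BGR2HSV);H,S,V=cv2.split(hsv)
for n,(x,y),z in [("bicone",(201,151),.054),("cube",(236,154),.048),("tablet",(268,157),.050),("tube",(303,159),.054)]:
    w=p[y-12:y+13,x-12:x+13]; w4=cv2.resize(w,None,fx=8,fy=8,interpolation=cv2.INTER_CUBIC)
    h4=cv2.cvtColor(w4,cv2.COLOR_BGR2HSV)
    m=(h4[...,2]>165)&(h4[...,1]<60); c=big(m); uv=(c+.5)/8-.5+[x-12,y-12]
    P=ray("top",uv,z); print(n,rect(P),"V",V[y,x])
    o=(h4[...,1]>110); c=big(o); print("  cup",rect(ray("top",(c+.5)/8-.5+[x-12,y-12],.022)))
red=(S>110)&(H<20)
for n,x0,y0,x1,y1,z in [("tray",140,218,245,270,.010),("marver",305,200,395,280,.008),("cups",180,128,330,190,.022)]:
    m=np.zeros_like(red);m[y0:y1,x0:x1]=red[y0:y1,x0:x1]
    if n=="cups":
        cs,_=cv2.findContours(m.astype(np.uint8),0,1)
        for c in cs:
            if cv2.contourArea(c)>200: print(n,rect(ray("top",c[:,0],z)))
    else:
        c=big(m);P=ray("top",c,z);print(n,rect(P)); r=cv2.minAreaRect((P[:,:2]*1000).astype(np.float32));print(np.round(cv2.boxPoints(r)))
# dividers / sample in tray and sample
d=np.load("pics/top0.npy")
for uv in [(336,228),(203,152),(236,155),(360,252),(192,243)]: print(uv,ray("top",uv,.0)[0].round(3),d[uv[1],uv[0]])
print("sample",ray("top",(336,228),.026).round(3))
```

```text
bicone (array([636. , 148.5]), array([6.5, 1.8]), 36.8) V 93
  cup (array([640.8, 146.2]), array([46.4, 47. ]), 1.5)
cube (array([635.4,  76.8]), array([24.6, 24.7]), 78.5) V 104
  cup (array([637.1,  77.5]), array([47.6, 49.9]), 1.6)
tablet (array([629.9,  24.1]), array([15.2, 13.6]), 1.5) V 84
  cup (array([633.2,  13.2]), array([48.6, 49.9]), 1.5)
tube (array([630. , -54.7]), array([13. , 18.1]), 4.1) V 98
  cup (array([630.5, -55.8]), array([47.8, 47.7]), 1.5)
tray (array([458.1, 161.7]), array([ 61.4, 173.8]), 3.1)
[[423. 247.]
 [432.  73.]
 [493.  77.]
 [484. 250.]]
marver (array([ 475.2, -152. ]), array([128.6,  98.1]), 80.5)
[[ 416. -207.]
 [ 513. -223.]
 [ 534.  -97.]
 [ 437.  -80.]]
cups (array([628.7, -54. ]), array([50.6, 50.1]), 1.2)
cups (array([631.1,  12.2]), array([50.6, 50.1]), 1.5)
cups (array([638.3, 143.2]), array([50.1, 51.1]), 47.0)
(336, 228) [ 0.496 -0.128  0.   ] 0.9359551
(203, 152) [0.644 0.147 0.   ] 0.9370399
(236, 155) [0.64  0.079 0.   ] 0.9424901
(360, 252) [ 0.449 -0.177  0.   ] 0.9665927
(192, 243) [0.458 0.162 0.   ] 0.97060233
sample [[ 0.496 -0.124  0.026]]
```

Run:
```python
from h import *
p=cv2.imread("pics/top0.png")
for n,(x,y),z in [("bicone",(201,151),.054),("cube",(236,154),.048),("tablet",(268,157),.050),("tube",(303,159),.054)]:
    w=p[y-16:y+17,x-16:x+17]; w8=cv2.GaussianBlur(cv2.resize(w,None,fx=8,fy=8,interpolation=cv2.INTER_CUBIC),(0,0),3)
    g=w8.min(2)  # blue: white vs clay
    yy,xx=np.mgrid[:264,:264]; near=np.hypot(xx-132,yy-132)<95
    print(n,[int(g[near&1>0].max())],np.percentile(g[near],[10,50,90]))
    for T in (120,135,150):
        m=(g>T)&near; c=big(m); uv=(c+.5)/8-.5+[x-16,y-16]; P=ray("top",uv,z)
        r=rect(P); M=cv2.moments((P[:,:2]*1e4).astype(np.int32)); print("  ",T,r,np.round([M["m10"]/M["m00"]/10,M["m01"]/M["m00"]/10],1))
# depth-based: bead top centre
```

```text
bicone [157] [ 39.  76. 130.]
   120 (array([638.3, 144.7]), array([14.9, 15.4]), 47.1) [638.3 144.7]
   135 (array([638.1, 144.5]), array([13.2, 13.7]), 47.1) [638.1 144.6]
   150 (array([638.2, 144.5]), array([11.1, 11.5]), 47.1) [638.1 144.6]
cube [163] [ 36.  95. 158.]
   120 (array([635.3,  76.8]), array([27.9, 27.9]), 78.5) [635.2  76.7]
   135 (array([635.3,  76.7]), array([26.7, 26.7]), 78.6) [635.2  76.7]
   150 (array([635.3,  76.7]), array([25.1, 25.3]), 78.5) [635.2  76.5]
tablet [162] [ 34.  73. 158.]
   120 (array([630.2,  13.6]), array([39.1, 19.6]), 87.7) [630.1  13.6]
   135 (array([630.3,  13.7]), array([38.3, 18.4]), 88.5) [630.1  13.6]
   150 (array([630.5,  13.7]), array([36.8, 16.9]), 89.2) [630.2  13.6]
tube [161] [ 33.  42. 155.]
   120 (array([627.3, -54.4]), array([21. , 21.3]), 1.5) [627.5 -54.4]
   135 (array([627.3, -54.4]), array([20.1, 19.9]), 1.1) [627.5 -54.3]
   150 (array([627.3, -54.3]), array([18.6, 18.2]), 1.5) [627.6 -54.2]
```

Emit:
{"op": "step_arm", "data": {
  "steps": [
    {"jaw": 0, "offset": [0, 0, 0], "twist": -1},
    {"jaw": 0, "offset": [0, 0, 0], "twist": -1},
    {"jaw": 0, "offset": [0, 0, 0], "twist": -1},
    {"jaw": 0, "offset": [0, 0, 0], "twist": -1},
    {"jaw": 0, "offset": [0, 0, 0], "twist": -1}
  ],
  "squeeze": 25
}}

```text
t: 0.6
eef_pos: [0.1549, -0.5534, 0.2307]
eef_rot: [-0.001, 0.943, 0.332, 0.0]
ft_force: [0.2, 0.4, 0.5]
width: 1.001
finger_force: 0.0
```

Emit:
{"op": "step_arm", "data": {
  "steps": [
    {"jaw": 0, "offset": [0, 0, 0], "twist": -1},
    {"jaw": 0, "offset": [0, 0, 0], "twist": -1},
    {"jaw": 0, "offset": [0, 0, 0], "twist": -1},
    {"jaw": 0, "offset": [0, 0, 0], "twist": -1},
    {"jaw": 0, "offset": [0, 0, 0], "twist": -1}
  ]
}}

```text
t: 1.1
eef_pos: [0.1549, -0.5534, 0.2308]
eef_rot: [-0.001, 0.859, 0.512, 0.0]
ft_force: [0.2, -0.4, 0.3]
width: 1.002
finger_force: 0.0
```

Emit:
{"op": "step_arm", "data": {
  "steps": [
    {"jaw": 0, "offset": [0, 0, 0], "twist": -1},
    {"jaw": 0, "offset": [0, 0, 0], "twist": -1},
    {"jaw": 0, "offset": [0, 0, 0], "twist": -1},
    {"jaw": 0, "offset": [0, 0, 0], "twist": -1},
    {"jaw": 0, "offset": [0, 0, 0], "twist": -1}
  ]
}}

```text
t: 1.6
eef_pos: [0.1548, -0.5533, 0.2307]
eef_rot: [-0.001, 0.74, 0.673, 0.0]
ft_force: [0.3, 0.1, -0.3]
width: 1.001
finger_force: 0.0
```

Emit:
{"op": "step_arm", "data": {
  "steps": [
    {"jaw": 0, "offset": [0, 0, 0], "twist": -1},
    {"jaw": 0, "offset": [0, 0, 0], "twist": -0.2},
    {"jaw": 0, "offset": [0, 0, 0], "twist": 0}
  ]
}}

```text
t: 1.9
eef_pos: [0.1549, -0.5535, 0.231]
eef_rot: [-0.0, 0.708, 0.706, 0.0]
ft_force: [-0.2, -0.4, 0.3]
width: 1.004
finger_force: 0.0
```

Emit:
{"op": "step_arm", "data": {
  "steps": [
    {"jaw": 0, "offset": [0.713, 0.675, 0], "twist": 0},
    {"jaw": 0, "offset": [0.713, 0.675, 0], "twist": 0},
    {"jaw": 0, "offset": [0.713, 0.675, 0], "twist": 0},
    {"jaw": 0, "offset": [0.713, 0.675, 0], "twist": 0},
    {"jaw": 0, "offset": [0.713, 0.675, 0], "twist": 0}
  ]
}}

```text
t: 2.4
eef_pos: [0.325, -0.3743, 0.2313]
eef_rot: [0.0, 0.708, 0.706, 0.0]
ft_force: [0.6, -1.0, 0.0]
width: 1.003
finger_force: 0.0
```

Emit:
{"op": "step_arm", "data": {
  "steps": [
    {"jaw": 0, "offset": [0.713, 0.675, 0.2], "twist": 0},
    {"jaw": 0, "offset": [0.713, 0.675, 0.2], "twist": 0},
    {"jaw": 0, "offset": [0.713, 0.675, 0.2], "twist": 0},
    {"jaw": 0, "offset": [0.713, 0.675, 0.2], "twist": 0},
    {"jaw": 0, "offset": [0.713, 0.675, 0.2], "twist": 0}
  ]
}}

```text
t: 2.9
eef_pos: [0.494, -0.1966, 0.1811]
eef_rot: [0.0, 0.708, 0.706, -0.0]
ft_force: [-0.1, -0.9, -0.7]
width: 0.998
finger_force: 0.0
```

Emit:
{"op": "step_arm", "data": {
  "steps": [
    {"jaw": 0, "offset": [0.713, 0.675, 0.2], "twist": 0},
    {"jaw": 0, "offset": [0.713, 0.675, 0.2], "twist": 0},
    {"jaw": 0, "offset": [0.713, 0.675, 0.2], "twist": 0},
    {"jaw": 0, "offset": [0.713, 0.675, 0.2], "twist": 0},
    {"jaw": 0, "offset": [0, 0, 0], "twist": 0}
  ]
}}

```text
t: 3.4
eef_pos: [0.63, -0.0513, 0.1389]
eef_rot: [-0.001, 0.706, 0.708, 0.0]
ft_force: [0.2, -0.2, -0.0]
width: 1.0
finger_force: 0.0
```

Run:
```python
from h import *
s=robot.read_state();print(s["eef_pos"],s["eef_rot"],s["joint_pos"])
p,d=robot.grab_frame("side");cv2.imwrite("pics/side1.png",cv2.resize(p[60:280,180:460],None,fx=2.5,fy=2.5,interpolation=cv2.INTER_CUBIC))
```

```text
[ 0.63004236 -0.0513165   0.1388709 ] [-1.15393069e-03  7.05943907e-01  7.08266696e-01  3.95575517e-04] [-0.18254304  0.53177992  0.08228303  1.1227551   0.00195785  1.38496694]
```

View pics/side1.png

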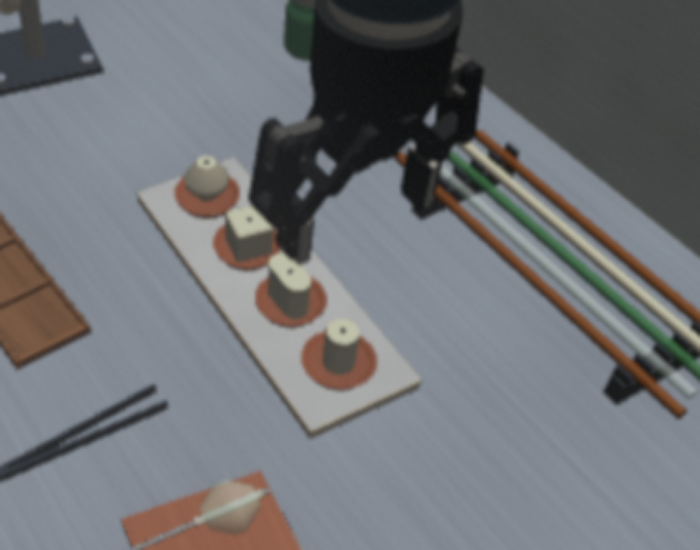

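The gripper stands open above the row with its fingers along x, and the tube at (342,345) in the crop is clear. I'll correct by 3 mm and go down.

Emit:
{"op": "step_arm", "data": {
  "steps": [
    {"jaw": 0, "offset": [-0.062, -0.052, 0.5], "twist": 0},
    {"jaw": 0, "offset": [0, 0, 0.5], "twist": 0},
    {"jaw": 0, "offset": [0, 0, 0.5], "twist": 0},
    {"jaw": 0, "offset": [0, 0, 0.4], "twist": 0},
    {"jaw": 0, "offset": [0, 0, 0], "twist": 0}
  ]
}}

```text
t: 3.95
eef_pos: [0.6217, -0.06, 0.0437]
eef_rot: [-0.003, 0.709, 0.706, -0.002]
ft_force: [-0.4, 1.0, -0.1]
width: 1.0
finger_force: 0.0
```

Emit:
{"op": "step_arm", "data": {
  "steps": [
    {"jaw": 0, "offset": [0, 0, 0], "twist": 0},
    {"jaw": 0, "offset": [0, 0, 0], "twist": 0}
  ]
}}

```text
t: 4.15
eef_pos: [0.6262, -0.0601, 0.0483]
eef_rot: [0.001, 0.708, 0.706, 0.001]
ft_force: [0.5, -0.0, -0.1]
width: 1.003
finger_force: 0.0
```

Emit:
{"op": "step_arm", "data": {
  "steps": [
    {"jaw": 0, "offset": [0, 0, 0], "twist": 0},
    {"jaw": 0, "offset": [0, 0, 0], "twist": 0},
    {"jaw": 0, "offset": [0, 0, 0], "twist": 0}
  ]
}}

```text
t: 4.45
eef_pos: [0.6257, -0.0594, 0.0472]
eef_rot: [0.001, 0.708, 0.706, 0.0]
ft_force: [-0.3, 0.1, -0.3]
width: 1.0
finger_force: 0.0
```

Emit:
{"op": "step_arm", "data": {
  "steps": [
    {"jaw": 0, "offset": [0, 0, 0], "twist": 0},
    {"jaw": 0, "offset": [0, 0, 0], "twist": 0}
  ]
}}

```text
t: 4.65
eef_pos: [0.6252, -0.0593, 0.0465]
eef_rot: [0.0, 0.708, 0.706, -0.0]
ft_force: [0.2, -0.2, 0.1]
width: 0.998
finger_force: 0.0
```

Emit:
{"op": "step_arm", "data": {
  "steps": [
    {"jaw": 0, "offset": [0.098, 0.044, 0.15], "twist": 0},
    {"jaw": 0, "offset": [0, 0, 0.15], "twist": 0},
    {"jaw": 0, "offset": [0, 0, 0.15], "twist": 0},
    {"jaw": 0, "offset": [0, 0, 0], "twist": 0},
    {"jaw": 0, "offset": [0, 0, 0], "twist": 0}
  ]
}}

```text
t: 5.15
eef_pos: [0.6269, -0.0544, 0.0233]
eef_rot: [-0.001, 0.708, 0.706, -0.0]
ft_force: [0.5, 1.0, 0.7]
width: 1.004
finger_force: 0.0
```

Emit:
{"op": "step_arm", "data": {
  "steps": [
    {"jaw": 0.3, "offset": [0, 0, 0], "twist": 0},
    {"jaw": 0.3, "offset": [0, 0, 0], "twist": 0},
    {"jaw": 0.3, "offset": [0, 0, 0], "twist": 0},
    {"jaw": 0.3, "offset": [0, 0, 0], "twist": 0},
    {"jaw": 0.3, "offset": [0, 0, 0], "twist": 0}
  ]
}}

```text
t: 5.65
eef_pos: [0.6275, -0.0545, 0.0241]
eef_rot: [0.0, 0.708, 0.706, 0.0]
ft_force: [0.1, -0.2, 0.4]
width: 0.702
finger_force: 0.0
```

Run:
```python
from h import *
s=robot.read_state();print(s["eef_pos"],s["width"])
p,d=robot.grab_frame("side");a=cv2.resize(p[100:250,220:380],None,fx=3.6,fy=3.6,interpolation=cv2.INTER_CUBIC)
cv2.imwrite("pics/side2.png",a)
```

```text
[ 0.62753388 -0.05449917  0.02413821] 0.7017588315015446
```

View pics/side2.png

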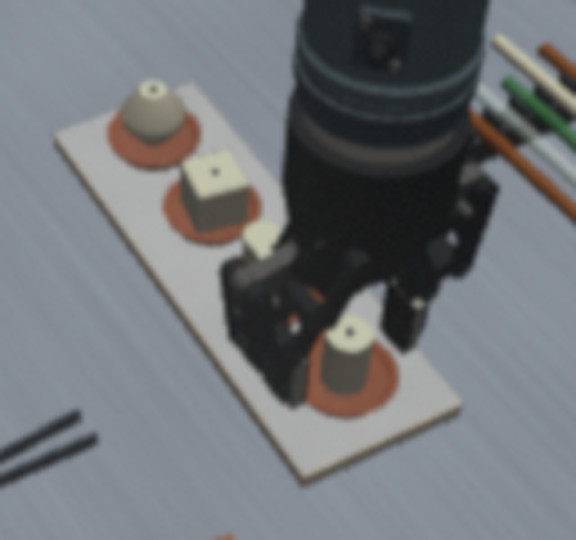

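The tube stands midway between the two finger tips (290,395) and (405,345), so I'll close.

Emit:
{"op": "step_arm", "data": {
  "steps": [
    {"jaw": 0.6, "offset": [0, 0, 0], "twist": 0},
    {"jaw": 0.6, "offset": [0, 0, 0], "twist": 0},
    {"jaw": 1, "offset": [0, 0, 0], "twist": 0},
    {"jaw": 1, "offset": [0, 0, 0], "twist": 0},
    {"jaw": 1, "offset": [0, 0, 0], "twist": 0}
  ],
  "squeeze": 30
}}

```text
t: 6.2
eef_pos: [0.6276, -0.0545, 0.0241]
eef_rot: [0.0, 0.708, 0.706, 0.0]
ft_force: [-0.3, 0.7, 0.8]
width: 0.271
finger_force: 29.4
```

Emit:
{"op": "step_arm", "data": {
  "steps": [
    {"jaw": 1, "offset": [0, 0, 0], "twist": 0},
    {"jaw": 1, "offset": [0, 0, 0], "twist": 0},
    {"jaw": 1, "offset": [0, 0, -0.1], "twist": 0},
    {"jaw": 1, "offset": [0, 0, -0.2], "twist": 0},
    {"jaw": 1, "offset": [0, 0, 0], "twist": 0}
  ]
}}

```text
t: 6.7
eef_pos: [0.6286, -0.0547, 0.0408]
eef_rot: [0.001, 0.708, 0.706, 0.001]
ft_force: [1.4, 0.6, -0.5]
width: 0.272
finger_force: 29.4
```

Emit:
{"op": "step_arm", "data": {
  "steps": [
    {"jaw": 1, "offset": [0, 0, -0.3], "twist": 0},
    {"jaw": 1, "offset": [0, 0, -0.5], "twist": 0},
    {"jaw": 1, "offset": [0, 0, -0.4], "twist": 0},
    {"jaw": 1, "offset": [0.19, -0.2, 0], "twist": 0},
    {"jaw": 1, "offset": [0.38, -0.4, 0], "twist": 0}
  ]
}}

```text
t: 7.2
eef_pos: [0.5997, -0.027, 0.1004]
eef_rot: [0.002, 0.708, 0.706, 0.001]
ft_force: [-0.9, 0.7, -1.2]
width: 0.271
finger_force: 29.5
```

Emit:
{"op": "step_arm", "data": {
  "steps": [
    {"jaw": 1, "offset": [0.51, -0.53, 0], "twist": 0},
    {"jaw": 1, "offset": [0.51, -0.53, 0], "twist": 0},
    {"jaw": 1, "offset": [0.51, -0.53, 0], "twist": 0},
    {"jaw": 1, "offset": [0.51, -0.53, 0], "twist": 0},
    {"jaw": 1, "offset": [0.38, -0.4, 0], "twist": 0}
  ]
}}

```text
t: 7.7
eef_pos: [0.4699, 0.0966, 0.0991]
eef_rot: [-0.0, 0.708, 0.707, -0.0]
ft_force: [-0.6, 0.5, -0.7]
width: 0.272
finger_force: 29.5
```

Emit:
{"op": "step_arm", "data": {
  "steps": [
    {"jaw": 1, "offset": [0.19, -0.2, 0], "twist": 0},
    {"jaw": 1, "offset": [0, 0, 0.2], "twist": 0},
    {"jaw": 1, "offset": [0, 0, 0.3], "twist": 0},
    {"jaw": 1, "offset": [0, 0, 0.3], "twist": 0},
    {"jaw": 1, "offset": [0, 0, 0.2], "twist": 0}
  ]
}}

```text
t: 8.2
eef_pos: [0.4626, 0.104, 0.0477]
eef_rot: [0.0, 0.708, 0.706, -0.0]
ft_force: [-0.3, -0.7, 0.3]
width: 0.27
finger_force: 29.5
```

Emit:
{"op": "step_arm", "data": {
  "steps": [
    {"jaw": 1, "offset": [0, 0, 0], "twist": 0},
    {"jaw": 1, "offset": [0, 0, 0], "twist": 0},
    {"jaw": 1, "offset": [0, 0, 0], "twist": 0},
    {"jaw": 1, "offset": [0, 0, 0], "twist": 0},
    {"jaw": 1, "offset": [0, 0, 0], "twist": 0}
  ]
}}

```text
t: 8.7
eef_pos: [0.4623, 0.1049, 0.0495]
eef_rot: [0.0, 0.708, 0.706, 0.0]
ft_force: [1.4, -0.7, 0.2]
width: 0.272
finger_force: 29.5
```

Emit:
{"op": "step_arm", "data": {
  "steps": [
    {"jaw": 1, "offset": [0, -0.02, 0.3], "twist": 0},
    {"jaw": 1, "offset": [0, 0, 0.3], "twist": 0},
    {"jaw": 1, "offset": [0, 0, 0.12], "twist": 0},
    {"jaw": 1, "offset": [0, 0, 0], "twist": 0},
    {"jaw": 1, "offset": [0, 0, 0], "twist": 0}
  ]
}}

```text
t: 9.2
eef_pos: [0.461, 0.1049, 0.0134]
eef_rot: [0.0, 0.708, 0.706, 0.0]
ft_force: [-0.6, -0.1, -1.0]
width: 0.274
finger_force: 29.5
```

Emit:
{"op": "step_arm", "data": {
  "steps": [
    {"jaw": 1, "offset": [0, 0, 0], "twist": 0},
    {"jaw": 1, "offset": [0, 0, 0], "twist": 0},
    {"jaw": 1, "offset": [0, 0, 0], "twist": 0}
  ]
}}

```text
t: 9.5
eef_pos: [0.4612, 0.1049, 0.0134]
eef_rot: [0.0, 0.708, 0.706, 0.0]
ft_force: [-0.1, -0.2, 0.8]
width: 0.27
finger_force: 29.5
```

Run:
```python
from h import *
s=robot.read_state();print(s["eef_pos"],s["width"],s["ft_force"])
p,d=robot.grab_frame("side");a=cv2.resize(p[110:230,110:260],None,fx=4,fy=4,interpolation=cv2.INTER_CUBIC)
cv2.imwrite("pics/side3.png",a)
```

```text
[0.46116452 0.10492171 0.01337668] 0.2697886912381408 [-0.12881719 -0.22893668  0.8025927 ]
```

View pics/side3.png

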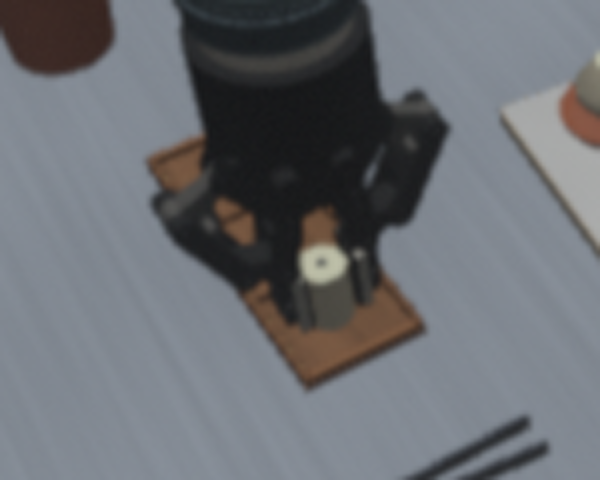

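The tube is held upright inside the right pocket at (327,290) in the crop. I'll lower 3 mm and release.

Emit:
{"op": "step_arm", "data": {
  "steps": [
    {"jaw": 1, "offset": [0, 0, 0.03], "twist": 0},
    {"jaw": 1, "offset": [0, 0, 0.03], "twist": 0},
    {"jaw": 1, "offset": [0, 0, 0], "twist": 0},
    {"jaw": 1, "offset": [0, 0, 0], "twist": 0},
    {"jaw": 1, "offset": [0, 0, 0], "twist": 0}
  ]
}}

```text
t: 10.05
eef_pos: [0.4609, 0.1049, 0.0101]
eef_rot: [0.0, 0.708, 0.706, 0.0]
ft_force: [-0.7, -0.3, 3.5]
width: 0.268
finger_force: 29.7
```

Emit:
{"op": "step_arm", "data": {
  "steps": [
    {"jaw": 0.7, "offset": [0, 0, 0], "twist": 0},
    {"jaw": 0.65, "offset": [0, 0, 0], "twist": 0},
    {"jaw": 0.6, "offset": [0, 0, 0], "twist": 0},
    {"jaw": 0.6, "offset": [0, 0, 0], "twist": 0},
    {"jaw": 0.6, "offset": [0, 0, 0], "twist": 0}
  ]
}}

```text
t: 10.55
eef_pos: [0.4607, 0.1048, 0.0099]
eef_rot: [-0.0, 0.708, 0.706, -0.0]
ft_force: [-0.5, 0.3, 0.4]
width: 0.399
finger_force: 0.0
```

Emit:
{"op": "step_arm", "data": {
  "steps": [
    {"jaw": 0.6, "offset": [0, 0, -0.2], "twist": 0},
    {"jaw": 0.6, "offset": [0, 0, -0.4], "twist": 0},
    {"jaw": 0.6, "offset": [0, 0, -0.6], "twist": 0},
    {"jaw": 0.3, "offset": [0, 0, -0.6], "twist": 0},
    {"jaw": 0, "offset": [0, 0, -0.2], "twist": 0}
  ]
}}

```text
t: 11.05
eef_pos: [0.463, 0.1051, 0.1136]
eef_rot: [0.002, 0.708, 0.706, 0.002]
ft_force: [1.4, -0.6, -0.1]
width: 0.728
finger_force: 0.0
```

Emit:
{"op": "step_arm", "data": {
  "steps": [
    {"jaw": 0, "offset": [-0.11, 0.2, 0], "twist": 0},
    {"jaw": 0, "offset": [-0.22, 0.41, 0], "twist": 0},
    {"jaw": 0, "offset": [-0.29, 0.54, 0], "twist": 0},
    {"jaw": 0, "offset": [-0.29, 0.54, 0], "twist": 0},
    {"jaw": 0, "offset": [-0.29, 0.54, 0], "twist": 0}
  ]
}}

```text
t: 11.55
eef_pos: [0.5727, 0.0435, 0.1082]
eef_rot: [-0.001, 0.708, 0.706, -0.001]
ft_force: [-0.1, 0.2, 0.0]
width: 0.998
finger_force: 0.0
```

Emit:
{"op": "step_arm", "data": {
  "steps": [
    {"jaw": 0, "offset": [-0.29, 0.54, 0], "twist": 0},
    {"jaw": 0, "offset": [-0.22, 0.41, 0], "twist": 0},
    {"jaw": 0, "offset": [-0.11, 0.2, 0], "twist": 0},
    {"jaw": 0, "offset": [0, 0, 0.4], "twist": 0},
    {"jaw": 0, "offset": [0, 0, 0.4], "twist": 0}
  ]
}}

```text
t: 12.05
eef_pos: [0.6304, 0.0125, 0.068]
eef_rot: [0.0, 0.708, 0.706, -0.0]
ft_force: [-1.6, -0.8, 0.1]
width: 0.996
finger_force: 0.0
```

Emit:
{"op": "step_arm", "data": {
  "steps": [
    {"jaw": 0, "offset": [0, 0, 0.2], "twist": 0},
    {"jaw": 0, "offset": [0, 0, 0], "twist": 0},
    {"jaw": 0, "offset": [0, 0, 0], "twist": 0},
    {"jaw": 0, "offset": [0, 0, 0], "twist": 0},
    {"jaw": 0, "offset": [0, 0, 0], "twist": 0}
  ]
}}

```text
t: 12.55
eef_pos: [0.6304, 0.0135, 0.0611]
eef_rot: [0.001, 0.708, 0.706, 0.001]
ft_force: [0.4, -0.8, -0.4]
width: 0.999
finger_force: 0.0
```

Emit:
{"op": "step_arm", "data": {
  "steps": [
    {"jaw": 0, "offset": [0, 0, 0.3], "twist": 0},
    {"jaw": 0, "offset": [0, 0, 0.3], "twist": 0},
    {"jaw": 0.1, "offset": [0, 0, 0.08], "twist": 0},
    {"jaw": 0.3, "offset": [0, 0, 0], "twist": 0},
    {"jaw": 0.4, "offset": [0, 0, 0], "twist": 0}
  ]
}}

```text
t: 13.05
eef_pos: [0.6302, 0.0135, 0.0268]
eef_rot: [0.001, 0.708, 0.706, 0.0]
ft_force: [0.5, 0.5, 0.5]
width: 0.602
finger_force: 0.0
```

Emit:
{"op": "step_arm", "data": {
  "steps": [
    {"jaw": 0.5, "offset": [0, 0, 0], "twist": 0},
    {"jaw": 0.6, "offset": [0, 0, 0], "twist": 0},
    {"jaw": 0.7, "offset": [0, 0, 0], "twist": 0},
    {"jaw": 1, "offset": [0, 0, 0], "twist": 0},
    {"jaw": 1, "offset": [0, 0, 0], "twist": 0}
  ]
}}

```text
t: 13.55
eef_pos: [0.6301, 0.0134, 0.0265]
eef_rot: [0.001, 0.708, 0.706, 0.0]
ft_force: [0.8, -0.2, 3.1]
width: 0.224
finger_force: 31.3
```

Emit:
{"op": "step_arm", "data": {
  "steps": [
    {"jaw": 1, "offset": [0, 0, 0], "twist": 0},
    {"jaw": 1, "offset": [0, 0, 0], "twist": 0},
    {"jaw": 1, "offset": [0, 0, 0], "twist": 0}
  ]
}}

```text
t: 13.85
eef_pos: [0.6301, 0.0134, 0.0265]
eef_rot: [0.001, 0.708, 0.706, 0.0]
ft_force: [-0.2, -1.1, 5.8]
width: 0.226
finger_force: 31.6
```

Emit:
{"op": "step_arm", "data": {
  "steps": [
    {"jaw": 1, "offset": [0, 0, -0.1], "twist": 0},
    {"jaw": 1, "offset": [0, 0, -0.2], "twist": 0},
    {"jaw": 1, "offset": [0, 0, -0.3], "twist": 0},
    {"jaw": 1, "offset": [0, 0, -0.5], "twist": 0},
    {"jaw": 1, "offset": [0, 0, -0.5], "twist": 0}
  ]
}}

```text
t: 14.35
eef_pos: [0.6285, 0.0137, 0.1065]
eef_rot: [-0.001, 0.708, 0.706, -0.001]
ft_force: [0.5, 0.9, -0.6]
width: 0.227
finger_force: 30.9
```

Emit:
{"op": "step_arm", "data": {
  "steps": [
    {"jaw": 1, "offset": [0.18, -0.21, 0], "twist": 0},
    {"jaw": 1, "offset": [0.36, -0.41, 0], "twist": 0},
    {"jaw": 1, "offset": [0.47, -0.55, 0], "twist": 0},
    {"jaw": 1, "offset": [0.47, -0.55, 0], "twist": 0},
    {"jaw": 1, "offset": [0.47, -0.55, 0], "twist": 0}
  ]
}}

```text
t: 14.85
eef_pos: [0.5147, 0.112, 0.1062]
eef_rot: [-0.0, 0.708, 0.706, -0.0]
ft_force: [0.5, 0.1, -1.2]
width: 0.228
finger_force: 30.9
```

Emit:
{"op": "step_arm", "data": {
  "steps": [
    {"jaw": 1, "offset": [0.47, -0.55, 0], "twist": 0},
    {"jaw": 1, "offset": [0.36, -0.41, 0], "twist": 0},
    {"jaw": 1, "offset": [0.18, -0.21, 0], "twist": 0},
    {"jaw": 1, "offset": [0, 0, 0.3], "twist": 0},
    {"jaw": 1, "offset": [0, 0, 0.4], "twist": 0}
  ]
}}

```text
t: 15.35
eef_pos: [0.4593, 0.1624, 0.072]
eef_rot: [0.001, 0.708, 0.707, 0.001]
ft_force: [0.2, -1.1, -0.8]
width: 0.229
finger_force: 30.9
```

Emit:
{"op": "step_arm", "data": {
  "steps": [
    {"jaw": 1, "offset": [0, 0, 0.4], "twist": 0},
    {"jaw": 1, "offset": [0, 0, 0.2], "twist": 0},
    {"jaw": 1, "offset": [0, 0, 0], "twist": 0},
    {"jaw": 1, "offset": [0, 0, 0], "twist": 0},
    {"jaw": 1, "offset": [0, 0, 0], "twist": 0}
  ]
}}

```text
t: 15.85
eef_pos: [0.459, 0.162, 0.0419]
eef_rot: [0.001, 0.708, 0.706, 0.001]
ft_force: [0.3, 0.0, 0.2]
width: 0.228
finger_force: 30.9
```

Emit:
{"op": "step_arm", "data": {
  "steps": [
    {"jaw": 1, "offset": [0, 0, 0], "twist": 0},
    {"jaw": 1, "offset": [0, 0, 0], "twist": 0}
  ]
}}

```text
t: 16.05
eef_pos: [0.4585, 0.162, 0.0416]
eef_rot: [0.0, 0.708, 0.706, 0.001]
ft_force: [-0.2, -0.4, -0.7]
width: 0.233
finger_force: 30.9
```

Run:
```python
from h import *
s=robot.read_state();print(s["eef_pos"],s["width"],s["ft_force"])
p,d=robot.grab_frame("side");a=cv2.resize(p[110:230,110:260],None,fx=4,fy=4,interpolation=cv2.INTER_CUBIC)
cv2.imwrite("pics/side4.png",a)
```

```text
[0.45846789 0.16197087 0.04160112] 0.2330529904717345 [-0.23219936 -0.35607407 -0.67583877]
```

View pics/side4.png

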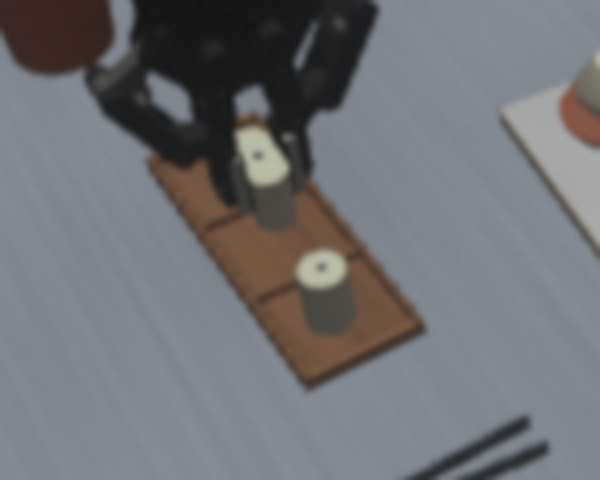

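The tube stands upright in the right pocket at (325,290), and the tablet is held above the middle one at (265,180). I'll lower it.

Emit:
{"op": "step_arm", "data": {
  "steps": [
    {"jaw": 1, "offset": [0, 0, 0.25], "twist": 0},
    {"jaw": 1, "offset": [0, 0, 0.2], "twist": 0},
    {"jaw": 1, "offset": [0, 0, 0.08], "twist": 0},
    {"jaw": 1, "offset": [0, 0, 0], "twist": 0},
    {"jaw": 1, "offset": [0, 0, 0], "twist": 0}
  ]
}}

```text
t: 16.6
eef_pos: [0.4578, 0.1619, 0.0145]
eef_rot: [-0.0, 0.708, 0.706, -0.0]
ft_force: [0.0, -0.5, -0.2]
width: 0.227
finger_force: 30.9
```

Emit:
{"op": "step_arm", "data": {
  "steps": [
    {"jaw": 1, "offset": [0, 0, 0], "twist": 0},
    {"jaw": 1, "offset": [0, 0, 0.03], "twist": 0},
    {"jaw": 1, "offset": [0, 0, 0.02], "twist": 0},
    {"jaw": 1, "offset": [0, 0, 0], "twist": 0},
    {"jaw": 1, "offset": [0, 0, 0], "twist": 0}
  ]
}}

```text
t: 17.1
eef_pos: [0.4583, 0.162, 0.0125]
eef_rot: [0.0, 0.708, 0.706, 0.0]
ft_force: [-1.9, -0.3, 5.4]
width: 0.232
finger_force: 31.6
```

Emit:
{"op": "step_arm", "data": {
  "steps": [
    {"jaw": 0.75, "offset": [0, 0, 0], "twist": 0},
    {"jaw": 0.7, "offset": [0, 0, 0], "twist": 0},
    {"jaw": 0.65, "offset": [0, 0, 0], "twist": 0},
    {"jaw": 0.65, "offset": [0, 0, 0], "twist": 0},
    {"jaw": 0.65, "offset": [0, 0, 0], "twist": 0}
  ]
}}

```text
t: 17.6
eef_pos: [0.4578, 0.1618, 0.0118]
eef_rot: [-0.0, 0.708, 0.706, -0.0]
ft_force: [-0.1, -0.2, -0.2]
width: 0.352
finger_force: 0.0
```

Emit:
{"op": "step_arm", "data": {
  "steps": [
    {"jaw": 0.65, "offset": [0, 0, -0.2], "twist": 0},
    {"jaw": 0.65, "offset": [0, 0, -0.4], "twist": 0},
    {"jaw": 0.65, "offset": [0, 0, -0.6], "twist": 0},
    {"jaw": 0.3, "offset": [0, 0, -0.6], "twist": 0},
    {"jaw": 0, "offset": [0, 0, -0.2], "twist": 0}
  ]
}}

```text
t: 18.1
eef_pos: [0.4601, 0.1624, 0.1156]
eef_rot: [0.002, 0.708, 0.706, 0.002]
ft_force: [1.4, -0.3, 0.6]
width: 0.679
finger_force: 0.0
```

Emit:
{"op": "step_arm", "data": {
  "steps": [
    {"jaw": 0, "offset": [-0.1, 0.21, 0], "twist": 0},
    {"jaw": 0, "offset": [-0.2, 0.42, 0], "twist": 0},
    {"jaw": 0, "offset": [-0.275, 0.57, 0], "twist": 0},
    {"jaw": 0, "offset": [-0.275, 0.57, 0], "twist": 0},
    {"jaw": 0, "offset": [-0.275, 0.57, 0], "twist": 0}
  ]
}}

```text
t: 18.6
eef_pos: [0.5754, 0.1042, 0.1101]
eef_rot: [-0.001, 0.708, 0.706, -0.001]
ft_force: [0.4, 1.0, 0.2]
width: 0.999
finger_force: 0.0
```

Emit:
{"op": "step_arm", "data": {
  "steps": [
    {"jaw": 0, "offset": [-0.275, 0.57, 0], "twist": 0},
    {"jaw": 0, "offset": [-0.2, 0.42, 0], "twist": 0},
    {"jaw": 0, "offset": [-0.1, 0.21, 0], "twist": 0.5},
    {"jaw": 0, "offset": [0, 0, 0.3], "twist": 1},
    {"jaw": 0, "offset": [0, 0, 0.4], "twist": 0.97}
  ]
}}

```text
t: 19.1
eef_pos: [0.636, 0.0754, 0.0755]
eef_rot: [0.0, 0.775, 0.631, 0.0]
ft_force: [-0.7, -0.3, -0.1]
width: 1.001
finger_force: 0.0
```

Emit:
{"op": "step_arm", "data": {
  "steps": [
    {"jaw": 0, "offset": [0, 0, 0.3], "twist": 0},
    {"jaw": 0, "offset": [0, 0, 0], "twist": 0},
    {"jaw": 0, "offset": [0, 0, 0], "twist": 0},
    {"jaw": 0, "offset": [0, 0, 0], "twist": 0},
    {"jaw": 0, "offset": [0, 0, 0], "twist": 0}
  ]
}}

```text
t: 19.6
eef_pos: [0.6356, 0.0765, 0.0629]
eef_rot: [0.001, 0.774, 0.633, 0.001]
ft_force: [0.5, 0.0, 1.2]
width: 0.998
finger_force: 0.0
```

Emit:
{"op": "step_arm", "data": {
  "steps": [
    {"jaw": 0, "offset": [0, 0, 0.3], "twist": 0},
    {"jaw": 0, "offset": [0, 0, 0.3], "twist": 0},
    {"jaw": 0.1, "offset": [0, 0, 0.11], "twist": 0},
    {"jaw": 0.3, "offset": [0, 0, 0], "twist": 0},
    {"jaw": 0.4, "offset": [0, 0, 0], "twist": 0}
  ]
}}

```text
t: 20.1
eef_pos: [0.6352, 0.0765, 0.0272]
eef_rot: [0.0, 0.774, 0.633, 0.0]
ft_force: [0.6, -1.0, 0.4]
width: 0.605
finger_force: 0.0
```

Emit:
{"op": "step_arm", "data": {
  "steps": [
    {"jaw": 0.5, "offset": [0, 0, 0], "twist": 0},
    {"jaw": 0.6, "offset": [0, 0, 0], "twist": 0},
    {"jaw": 0.7, "offset": [0, 0, 0], "twist": 0},
    {"jaw": 1, "offset": [0, 0, 0], "twist": 0},
    {"jaw": 1, "offset": [0, 0, 0], "twist": 0}
  ]
}}

```text
t: 20.6
eef_pos: [0.6358, 0.0765, 0.0274]
eef_rot: [0.001, 0.774, 0.633, 0.001]
ft_force: [1.7, 0.2, 4.5]
width: 0.346
finger_force: 30.9
```

Emit:
{"op": "step_arm", "data": {
  "steps": [
    {"jaw": 1, "offset": [0, 0, 0], "twist": 0},
    {"jaw": 1, "offset": [0, 0, 0], "twist": 0}
  ]
}}

```text
t: 20.8
eef_pos: [0.6358, 0.0765, 0.0274]
eef_rot: [0.001, 0.774, 0.633, 0.001]
ft_force: [1.0, -0.1, 5.7]
width: 0.344
finger_force: 31.0
```

Emit:
{"op": "step_arm", "data": {
  "steps": [
    {"jaw": 1, "offset": [0, 0, -0.1], "twist": 0},
    {"jaw": 1, "offset": [0, 0, -0.2], "twist": 0},
    {"jaw": 1, "offset": [0, 0, -0.3], "twist": 0},
    {"jaw": 1, "offset": [0, 0, -0.5], "twist": -0.5},
    {"jaw": 1, "offset": [0, 0, -0.5], "twist": -1}
  ]
}}

```text
t: 21.3
eef_pos: [0.6333, 0.0765, 0.1068]
eef_rot: [-0.001, 0.734, 0.679, -0.001]
ft_force: [0.6, -0.3, -0.3]
width: 0.348
finger_force: 30.2
```

Emit:
{"op": "step_arm", "data": {
  "steps": [
    {"jaw": 1, "offset": [0, 0, 0], "twist": -0.97},
    {"jaw": 1, "offset": [0.17, -0.22, 0], "twist": 0},
    {"jaw": 1, "offset": [0.34, -0.43, 0], "twist": 0},
    {"jaw": 1, "offset": [0.455, -0.58, 0], "twist": 0},
    {"jaw": 1, "offset": [0.455, -0.58, 0], "twist": 0}
  ]
}}

```text
t: 21.8
eef_pos: [0.5428, 0.148, 0.1065]
eef_rot: [-0.0, 0.708, 0.706, -0.001]
ft_force: [0.6, 0.8, -0.7]
width: 0.343
finger_force: 30.3
```

Emit:
{"op": "step_arm", "data": {
  "steps": [
    {"jaw": 1, "offset": [0.455, -0.58, 0], "twist": 0},
    {"jaw": 1, "offset": [0.455, -0.58, 0], "twist": 0},
    {"jaw": 1, "offset": [0.34, -0.43, 0], "twist": 0},
    {"jaw": 1, "offset": [0.17, -0.22, 0], "twist": 0},
    {"jaw": 1, "offset": [0, 0, 0.3], "twist": 0}
  ]
}}

```text
t: 22.3
eef_pos: [0.4538, 0.2202, 0.0931]
eef_rot: [0.001, 0.707, 0.707, 0.001]
ft_force: [1.3, 0.1, -1.2]
width: 0.343
finger_force: 30.3
```

Emit:
{"op": "step_arm", "data": {
  "steps": [
    {"jaw": 1, "offset": [0, 0, 0.4], "twist": 0},
    {"jaw": 1, "offset": [0, 0, 0.4], "twist": 0},
    {"jaw": 1, "offset": [0, 0, 0.2], "twist": 0},
    {"jaw": 1, "offset": [0, 0, 0], "twist": 0},
    {"jaw": 1, "offset": [0, 0, 0], "twist": 0}
  ]
}}

```text
t: 22.8
eef_pos: [0.4544, 0.2188, 0.0419]
eef_rot: [0.0, 0.708, 0.706, 0.0]
ft_force: [-0.2, -0.1, -1.3]
width: 0.346
finger_force: 30.3
```

Emit:
{"op": "step_arm", "data": {
  "steps": [
    {"jaw": 1, "offset": [0, 0, 0], "twist": 0},
    {"jaw": 1, "offset": [0, 0, 0], "twist": 0},
    {"jaw": 1, "offset": [0, 0, 0], "twist": 0}
  ]
}}

```text
t: 23.1
eef_pos: [0.4546, 0.219, 0.0421]
eef_rot: [0.0, 0.708, 0.706, 0.001]
ft_force: [-1.1, -0.0, -0.4]
width: 0.342
finger_force: 30.3
```

Run:
```python
from h import *
s=robot.read_state();print(s["eef_pos"],s["width"],s["ft_force"])
p,d=robot.grab_frame("side");a=cv2.resize(p[110:230,110:260],None,fx=4,fy=4,interpolation=cv2.INTER_CUBIC)
cv2.imwrite("pics/side5.png",a)
```

```text
[0.45460327 0.21904999 0.04213461] 0.34207397270227957 [-1.10072175 -0.03323512 -0.36882658]
```

View pics/side5.png

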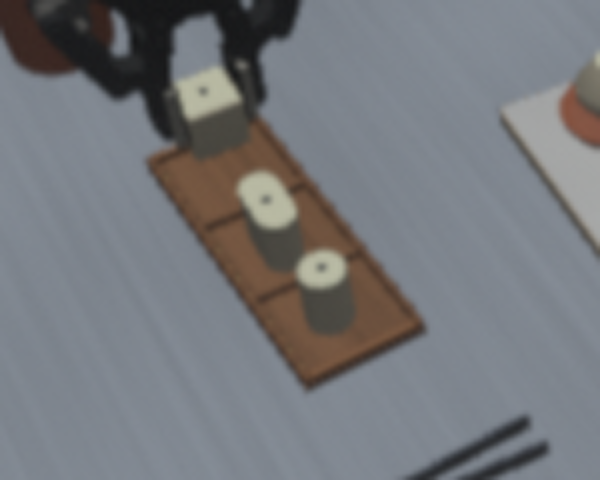

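The tablet stands upright in the middle pocket at (268,220), and the cube is held above the left pocket at (210,115). I'll lower and release it, then move to the bicone.

Emit:
{"op": "step_arm", "data": {
  "steps": [
    {"jaw": 1, "offset": [0, 0, 0.25], "twist": 0},
    {"jaw": 1, "offset": [0, 0, 0.2], "twist": 0},
    {"jaw": 1, "offset": [0, 0, 0.07], "twist": 0},
    {"jaw": 1, "offset": [0, 0, 0], "twist": 0},
    {"jaw": 1, "offset": [0, 0, 0], "twist": 0}
  ]
}}

```text
t: 23.65
eef_pos: [0.454, 0.2189, 0.0155]
eef_rot: [0.0, 0.708, 0.706, -0.0]
ft_force: [-0.1, 0.2, -0.7]
width: 0.349
finger_force: 30.3
```

Emit:
{"op": "step_arm", "data": {
  "steps": [
    {"jaw": 1, "offset": [0, 0, 0], "twist": 0},
    {"jaw": 1, "offset": [0, 0, 0.03], "twist": 0},
    {"jaw": 1, "offset": [0, 0, 0.03], "twist": 0},
    {"jaw": 1, "offset": [0, 0, 0], "twist": 0},
    {"jaw": 1, "offset": [0, 0, 0], "twist": 0}
  ]
}}

```text
t: 24.15
eef_pos: [0.4544, 0.219, 0.0134]
eef_rot: [0.0, 0.708, 0.706, 0.001]
ft_force: [-2.1, -0.2, 6.2]
width: 0.343
finger_force: 31.2
```

Emit:
{"op": "step_arm", "data": {
  "steps": [
    {"jaw": 0.63, "offset": [0, 0, 0], "twist": 0},
    {"jaw": 0.58, "offset": [0, 0, 0], "twist": 0},
    {"jaw": 0.53, "offset": [0, 0, 0], "twist": 0},
    {"jaw": 0.53, "offset": [0, 0, 0], "twist": 0},
    {"jaw": 0.53, "offset": [0, 0, 0], "twist": 0}
  ]
}}

```text
t: 24.65
eef_pos: [0.4539, 0.2189, 0.0123]
eef_rot: [-0.0, 0.708, 0.706, -0.0]
ft_force: [-0.2, -0.3, -0.1]
width: 0.469
finger_force: 0.0
```

Emit:
{"op": "step_arm", "data": {
  "steps": [
    {"jaw": 0.53, "offset": [0, 0, -0.2], "twist": 0},
    {"jaw": 0.53, "offset": [0, 0, -0.4], "twist": 0},
    {"jaw": 0.53, "offset": [0, 0, -0.6], "twist": 0},
    {"jaw": 0.3, "offset": [0, 0, -0.6], "twist": 0},
    {"jaw": 0, "offset": [0, 0, -0.2], "twist": 0}
  ]
}}

```text
t: 25.15
eef_pos: [0.4561, 0.2196, 0.1162]
eef_rot: [0.001, 0.708, 0.706, 0.003]
ft_force: [1.4, 1.0, -0.6]
width: 0.791
finger_force: 0.0
```

Emit:
{"op": "step_arm", "data": {
  "steps": [
    {"jaw": 0, "offset": [-0.09, 0.22, 0], "twist": 0},
    {"jaw": 0, "offset": [-0.18, 0.44, 0], "twist": 0},
    {"jaw": 0, "offset": [-0.24, 0.59, 0], "twist": 0},
    {"jaw": 0, "offset": [-0.24, 0.59, 0], "twist": 0},
    {"jaw": 0, "offset": [-0.24, 0.59, 0], "twist": 0}
  ]
}}

```text
t: 25.65
eef_pos: [0.5761, 0.1679, 0.1105]
eef_rot: [-0.001, 0.708, 0.706, -0.001]
ft_force: [0.2, 1.2, 0.1]
width: 1.0
finger_force: 0.0
```

Emit:
{"op": "step_arm", "data": {
  "steps": [
    {"jaw": 0, "offset": [-0.24, 0.59, 0], "twist": 0},
    {"jaw": 0, "offset": [-0.18, 0.44, 0], "twist": 0},
    {"jaw": 0, "offset": [-0.09, 0.22, 0], "twist": 0},
    {"jaw": 0, "offset": [0, 0, 0.3], "twist": 0},
    {"jaw": 0, "offset": [0, 0, 0.4], "twist": 0}
  ]
}}

```text
t: 26.15
eef_pos: [0.6392, 0.1425, 0.0759]
eef_rot: [0.0, 0.708, 0.706, 0.0]
ft_force: [0.7, 0.5, -0.0]
width: 0.998
finger_force: 0.0
```

Emit:
{"op": "step_arm", "data": {
  "steps": [
    {"jaw": 0, "offset": [0, 0, 0.3], "twist": 0},
    {"jaw": 0, "offset": [0, 0, 0], "twist": 0},
    {"jaw": 0, "offset": [0, 0, 0], "twist": 0},
    {"jaw": 0, "offset": [0, 0, 0], "twist": 0},
    {"jaw": 0, "offset": [0, 0, 0], "twist": 0}
  ]
}}

```text
t: 26.65
eef_pos: [0.6387, 0.1435, 0.0634]
eef_rot: [0.001, 0.708, 0.706, 0.001]
ft_force: [1.7, 0.4, -0.3]
width: 1.001
finger_force: 0.0
```

Emit:
{"op": "step_arm", "data": {
  "steps": [
    {"jaw": 0, "offset": [0, 0, 0], "twist": 0},
    {"jaw": 0, "offset": [0, 0, 0], "twist": 0}
  ]
}}

```text
t: 26.85
eef_pos: [0.6382, 0.1436, 0.0631]
eef_rot: [0.0, 0.708, 0.706, 0.0]
ft_force: [0.3, 0.4, 0.4]
width: 1.002
finger_force: 0.0
```

Emit:
{"op": "step_arm", "data": {
  "steps": [
    {"jaw": 0, "offset": [0.02, 0, 0.3], "twist": 0},
    {"jaw": 0, "offset": [0, 0, 0.3], "twist": 0},
    {"jaw": 0, "offset": [0, 0, 0.2], "twist": 0},
    {"jaw": 0.1, "offset": [0, 0, 0], "twist": 0},
    {"jaw": 0.2, "offset": [0, 0, 0], "twist": 0}
  ]
}}

```text
t: 27.35
eef_pos: [0.6378, 0.1445, 0.0226]
eef_rot: [-0.0, 0.708, 0.706, -0.0]
ft_force: [0.8, 0.1, 0.1]
width: 0.801
finger_force: 0.0
```

Emit:
{"op": "step_arm", "data": {
  "steps": [
    {"jaw": 0.3, "offset": [0, 0, 0], "twist": 0},
    {"jaw": 0.4, "offset": [0, 0, 0], "twist": 0},
    {"jaw": 0.5, "offset": [0, 0, 0], "twist": 0},
    {"jaw": 0.6, "offset": [0, 0, 0], "twist": 0},
    {"jaw": 1, "offset": [0, 0, 0], "twist": 0}
  ]
}}

```text
t: 27.85
eef_pos: [0.6384, 0.1446, 0.0233]
eef_rot: [0.0, 0.708, 0.706, 0.0]
ft_force: [-0.0, 0.1, 4.0]
width: 0.4
finger_force: 29.5
```

Emit:
{"op": "step_arm", "data": {
  "steps": [
    {"jaw": 1, "offset": [0, 0, 0], "twist": 0},
    {"jaw": 1, "offset": [0, 0, 0], "twist": 0},
    {"jaw": 1, "offset": [0, 0, 0], "twist": 0}
  ]
}}

```text
t: 28.15
eef_pos: [0.6384, 0.1446, 0.0233]
eef_rot: [0.0, 0.708, 0.706, 0.001]
ft_force: [-0.1, -0.4, 6.1]
width: 0.4
finger_force: 29.6
```

Emit:
{"op": "step_arm", "data": {
  "steps": [
    {"jaw": 1, "offset": [0, 0, -0.1], "twist": 0},
    {"jaw": 1, "offset": [0, 0, -0.2], "twist": 0},
    {"jaw": 1, "offset": [0, 0, -0.1], "twist": 0},
    {"jaw": 1, "offset": [0, 0, 0], "twist": 0}
  ]
}}

```text
t: 28.55
eef_pos: [0.6388, 0.1447, 0.0437]
eef_rot: [0.001, 0.708, 0.706, 0.001]
ft_force: [0.6, -0.3, -0.1]
width: 0.397
finger_force: 29.9
```

Run:
```python
from h import *
s=robot.read_state();print(s["eef_pos"],s["width"],s["ft_force"])
p,d=robot.grab_frame("side");a=cv2.resize(p[50:200,200:350],None,fx=3.6,fy=3.6,interpolation=cv2.INTER_CUBIC)
cv2.imwrite("pics/side6.png",a)
```

```text
[0.63879358 0.14465699 0.04374442] 0.39725035586042007 [ 0.60956582 -0.34937819 -0.08542865]
```

View pics/side6.png

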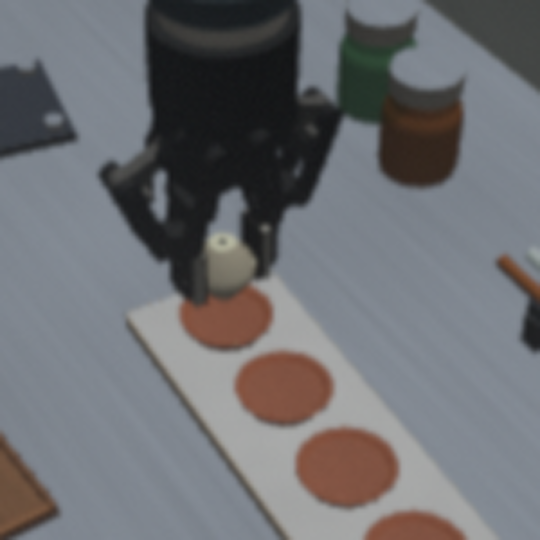

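The bicone is held upright at (225,265) with all cups empty. I'll carry it to the plate.

Emit:
{"op": "step_arm", "data": {
  "steps": [
    {"jaw": 1, "offset": [0, 0, -0.4], "twist": 0},
    {"jaw": 1, "offset": [0, 0, -0.5], "twist": 0},
    {"jaw": 1, "offset": [0, 0, -0.3], "twist": 0},
    {"jaw": 1, "offset": [-0.26, -0.135, 0], "twist": 0},
    {"jaw": 1, "offset": [-0.52, -0.27, 0], "twist": 0}
  ]
}}

```text
t: 29.1
eef_pos: [0.6186, 0.1066, 0.103]
eef_rot: [0.001, 0.707, 0.707, 0.001]
ft_force: [0.2, -0.8, -0.3]
width: 0.401
finger_force: 30.0
```

Emit:
{"op": "step_arm", "data": {
  "steps": [
    {"jaw": 1, "offset": [-0.65, -0.337, 0], "twist": 0},
    {"jaw": 1, "offset": [-0.65, -0.337, 0], "twist": 0},
    {"jaw": 1, "offset": [-0.65, -0.337, 0], "twist": 0},
    {"jaw": 1, "offset": [-0.65, -0.337, 0], "twist": 0},
    {"jaw": 1, "offset": [-0.65, -0.337, 0], "twist": 0}
  ]
}}

```text
t: 29.6
eef_pos: [0.5319, -0.0579, 0.1022]
eef_rot: [-0.0, 0.708, 0.706, -0.0]
ft_force: [0.1, -1.1, -0.5]
width: 0.397
finger_force: 30.1
```

Emit:
{"op": "step_arm", "data": {
  "steps": [
    {"jaw": 1, "offset": [-0.65, -0.337, 0], "twist": 0},
    {"jaw": 1, "offset": [-0.65, -0.337, 0], "twist": 0},
    {"jaw": 1, "offset": [-0.52, -0.27, 0], "twist": 0},
    {"jaw": 1, "offset": [-0.39, -0.2, 0], "twist": 0},
    {"jaw": 1, "offset": [-0.26, -0.135, 0], "twist": 0}
  ]
}}

```text
t: 30.1
eef_pos: [0.4678, -0.1814, 0.1023]
eef_rot: [-0.0, 0.708, 0.706, -0.0]
ft_force: [0.4, -0.1, -0.6]
width: 0.4
finger_force: 30.1
```

Emit:
{"op": "step_arm", "data": {
  "steps": [
    {"jaw": 1, "offset": [0, 0, 0.3], "twist": 0},
    {"jaw": 1, "offset": [0, 0, 0.4], "twist": 0},
    {"jaw": 1, "offset": [0, 0, 0.3], "twist": 0},
    {"jaw": 1, "offset": [0, 0, 0.2], "twist": 0},
    {"jaw": 1, "offset": [0, 0, 0], "twist": 0}
  ]
}}

```text
t: 30.6
eef_pos: [0.4676, -0.1793, 0.0411]
eef_rot: [-0.001, 0.708, 0.707, -0.0]
ft_force: [-0.3, -0.3, -0.2]
width: 0.404
finger_force: 30.0
```

Emit:
{"op": "step_arm", "data": {
  "steps": [
    {"jaw": 1, "offset": [0, 0, 0], "twist": 0},
    {"jaw": 1, "offset": [0, 0, 0], "twist": 0},
    {"jaw": 1, "offset": [0, 0, 0], "twist": 0},
    {"jaw": 1, "offset": [0, 0, 0], "twist": 0}
  ]
}}

```text
t: 31.0
eef_pos: [0.4693, -0.1804, 0.0431]
eef_rot: [0.001, 0.708, 0.706, 0.0]
ft_force: [-0.3, -0.1, -1.8]
width: 0.404
finger_force: 30.0
```

Run:
```python
from h import *
s=robot.read_state();print(s["eef_pos"],s["width"],s["ft_force"])
p,d=robot.grab_frame("side");a=cv2.resize(p[190:350,170:360],None,fx=3.4,fy=3.4,interpolation=cv2.INTER_CUBIC)
cv2.imwrite("pics/side7.png",a)
```

```text
[ 0.46926538 -0.18040611  0.04310192] 0.40372708501493304 [-0.32595648 -0.13595593 -1.79903147]
```

View pics/side7.png

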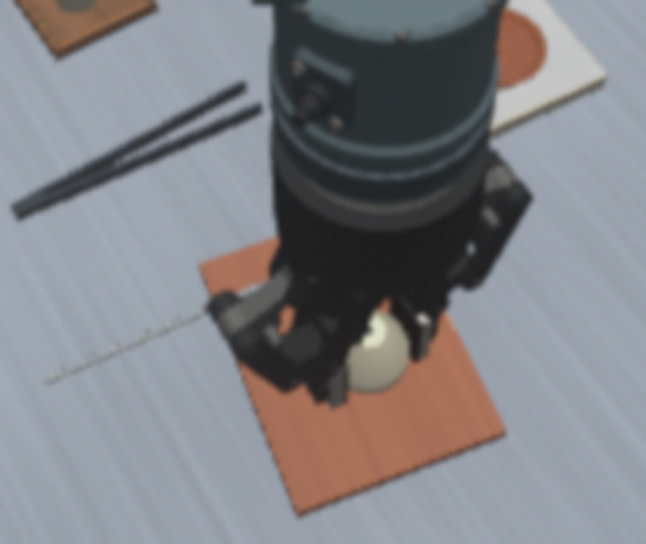

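The bicone is held upright over the empty half of the plate at (375,355), clear of the sample. I'll lower and release it.

Emit:
{"op": "step_arm", "data": {
  "steps": [
    {"jaw": 1, "offset": [0, 0, 0.25], "twist": 0},
    {"jaw": 1, "offset": [0, 0, 0.2], "twist": 0},
    {"jaw": 1, "offset": [0, 0, 0.08], "twist": 0},
    {"jaw": 1, "offset": [0, 0, 0], "twist": 0},
    {"jaw": 1, "offset": [0, 0, 0], "twist": 0}
  ]
}}

```text
t: 31.55
eef_pos: [0.4687, -0.1801, 0.016]
eef_rot: [-0.0, 0.708, 0.706, -0.0]
ft_force: [0.7, 0.2, -0.4]
width: 0.399
finger_force: 30.1
```

Emit:
{"op": "step_arm", "data": {
  "steps": [
    {"jaw": 1, "offset": [0, 0, 0], "twist": 0},
    {"jaw": 1, "offset": [0, 0, 0.03], "twist": 0},
    {"jaw": 1, "offset": [0, 0, 0.03], "twist": 0},
    {"jaw": 1, "offset": [0, 0, 0], "twist": 0},
    {"jaw": 1, "offset": [0, 0, 0], "twist": 0}
  ]
}}

```text
t: 32.05
eef_pos: [0.4691, -0.1803, 0.0133]
eef_rot: [0.0, 0.708, 0.706, 0.0]
ft_force: [-0.3, -0.4, 2.4]
width: 0.4
finger_force: 30.2
```

Emit:
{"op": "step_arm", "data": {
  "steps": [
    {"jaw": 0.57, "offset": [0, 0, 0], "twist": 0},
    {"jaw": 0.53, "offset": [0, 0, 0], "twist": 0},
    {"jaw": 0.48, "offset": [0, 0, 0], "twist": 0},
    {"jaw": 0.4, "offset": [0, 0, 0], "twist": 0},
    {"jaw": 0.3, "offset": [0, 0, 0], "twist": 0}
  ]
}}

```text
t: 32.55
eef_pos: [0.4686, -0.1801, 0.0129]
eef_rot: [-0.0, 0.708, 0.706, -0.0]
ft_force: [-0.4, 0.1, -0.9]
width: 0.701
finger_force: 0.0
```

Emit:
{"op": "step_arm", "data": {
  "steps": [
    {"jaw": 0.3, "offset": [0, 0, 0], "twist": 0},
    {"jaw": 0.3, "offset": [0, 0, -0.2], "twist": 0},
    {"jaw": 0.3, "offset": [0, 0, -0.4], "twist": 0},
    {"jaw": 0.3, "offset": [0, 0, -0.6], "twist": 0},
    {"jaw": 0.3, "offset": [0, 0, -0.8], "twist": 0}
  ]
}}

```text
t: 33.05
eef_pos: [0.4673, -0.1794, 0.1133]
eef_rot: [-0.002, 0.708, 0.706, -0.0]
ft_force: [0.9, 0.3, -0.1]
width: 0.704
finger_force: 0.0
```

Emit:
{"op": "step_arm", "data": {
  "steps": [
    {"jaw": 0.3, "offset": [-0.5, -0.3, -0.5], "twist": 0},
    {"jaw": 0.3, "offset": [-0.7, -0.3, 0], "twist": 0},
    {"jaw": 0.3, "offset": [-0.7, -0.3, 0], "twist": 0},
    {"jaw": 0.3, "offset": [-0.6, -0.3, 0], "twist": 0},
    {"jaw": 0.3, "offset": [-0.4, -0.2, 0], "twist": 0}
  ]
}}

```text
t: 33.55
eef_pos: [0.3976, -0.3271, 0.139]
eef_rot: [0.001, 0.708, 0.706, -0.0]
ft_force: [0.1, 0.8, -0.5]
width: 0.701
finger_force: 0.0
```

Emit:
{"op": "step_arm", "data": {
  "steps": [
    {"jaw": 0.3, "offset": [0, 0, 0], "twist": 0},
    {"jaw": 0.3, "offset": [0, 0, 0], "twist": 0},
    {"jaw": 0.3, "offset": [0, 0, 0], "twist": 0},
    {"jaw": 0.3, "offset": [0, 0, 0], "twist": 0},
    {"jaw": 0.3, "offset": [0, 0, 0], "twist": 0}
  ]
}}

```text
t: 34.05
eef_pos: [0.3988, -0.3242, 0.1381]
eef_rot: [-0.0, 0.707, 0.707, 0.0]
ft_force: [0.0, 0.5, -0.0]
width: 0.697
finger_force: 0.0
```

Run:
```python
from h import *
s=robot.read_state();print(s["eef_pos"],s["width"],s["ft_force"])
p,d=robot.grab_frame("side");q,_=robot.grab_frame("top")
a=cv2.resize(p[120:345,120:340],(586,600));cv2.imwrite("pics/side8.png",a)
cv2.imwrite("pics/top8.png",cv2.resize(q[200:290,130:400],None,fx=2.9,fy=2.9,interpolation=cv2.INTER_CUBIC))
T=np.array([458.1,161.7]);a=np.radians(93.1);ty=np.array([np.cos(a),np.sin(a)]);tx=np.array([ty[1],-ty[0]])
M=np.array([475.2,-152.]);b=np.radians(80.5);my=np.array([np.cos(b),np.sin(b)]);mx=np.array([my[1],-my[0]])
for n,c,z,(o,ex,ey) in [("cube",(455,219),.034,(T,tx,ty)),("tablet",(458,162),.036,(T,tx,ty)),("tube",(461,105),.040,(T,tx,ty)),("bicone",(469,-180),.044,(M,mx,my))]:
    u,v=np.round(proj("top",[c[0]/1e3,c[1]/1e3,z])[0]).astype(int)
    w=cv2.resize(q[v-14:v+15,u-14:u+15],None,fx=8,fy=8,interpolation=cv2.INTER_CUBIC).min(2)
    k=big(w>120);P=ray("top",(k+.5)/8-.5+[u-14,v-14],z);r=rect(P);e=r[0]-o
    print(n,r,"local",np.round([e@ex,e@ey],1))
```

```text
[ 0.39881332 -0.32416996  0.1380521 ] 0.6967873458512815 [ 0.02093997  0.52117723 -0.0351874 ]
cube (array([452.3, 219.7]), array([27.8, 28.1]), 89.9) local [-2.7 58.2]
tablet (array([456.2, 162.1]), array([19.4, 38.9]), 0.6) local [-1.9  0.5]
tube (array([458.9, 104.8]), array([21.4, 21.6]), 1.5) local [ -2.3 -56.9]
bicone (array([ 466.8, -179.9]), array([14.9, 14.7]), 1.5) local [ -3.7 -28.9]
```

View pics/side8.png

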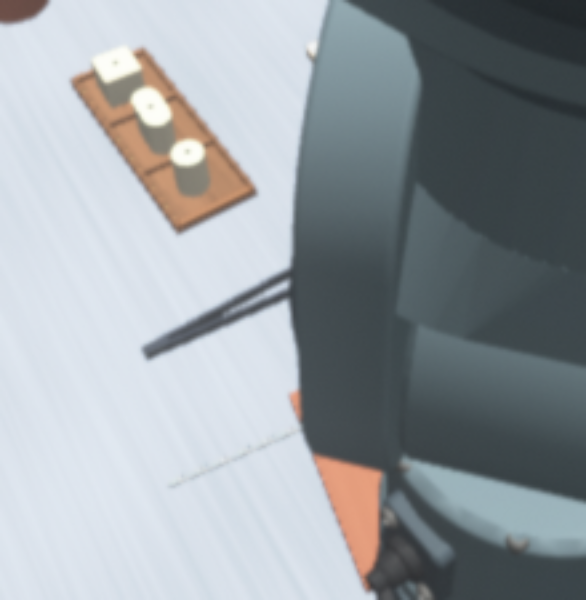

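View pics/top8.png

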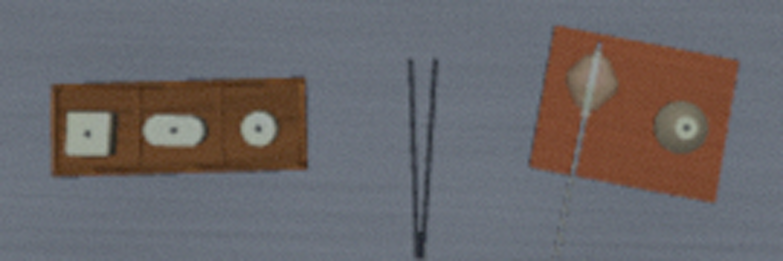

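The top view shows the cube (88,133), tablet (174,130) and tube (258,128) upright near the middle of their pockets. The bicone stands upright on the plate at (683,127) beside the sample. In the side view the robot is clear of everything, so I'll hand in.

```bash
python3 -c "
from rig import robot
print(robot.sign_off())"
```

```text
the job is handed in; nothing more can be done
None
```

The job is handed in: the bicone stands upright on the copper marver plate beside the clear sample, and the cube, tablet and tube stand upright in the tray's left, middle and right pockets; the hand-in returned no verdict.

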